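# Open the push-and-twist safety cap of the brush-cleaner can

### The job

Open the brush-cleaner can: push its sprung red safety cap down against the catch, twist it counter-clockwise until it comes free, lift it off, and stand it upright, wing up, in the aluminium tray. Work by feel: do not force the cap or its catch and set it down gently; leave the brush jar, the amber bottle and the yellow paint pot where they stand.

Things in the scene. Friction and masses are not known exactly. Their poses are not given: they have to be found in the camera images.
- cap: Red plastic safety cap, 68 mm high, about 90 g. Origin: centre of its skirt's lower edge, z up its axis. Skirt and flange 58 mm across, z = 0 to 38 mm; on it the wing to grip, a bar 46 mm long (cap x) by 14 mm thick (cap y), z = 38 to 68 mm. Starts locked on the can, wing along can x (within 0.02 rad). Sprung: about 5 N starts it down, rising 0.35 N per mm, then a hard bottom.
- wing (a point): Centre of the wing's top (white line), 68 mm above the cap's origin. Kept down at the bottom, the cap turns counter-clockwise from above by 70 degrees (1.22 rad), with a springy stop from about 3 degrees past that; let up within 5 degrees of it, it springs up about 6 mm above its locked height and its lugs leave the neck about 10 mm above it. About 2 mm of sideways play on the neck.
- can: Blue brush-cleaner can with a yellow band, fixed to the table: foot 112 mm across, body 100 mm across, shoulder 100 mm high. Origin: centre of its underside. The locked cap's origin is on the can's axis, 119 mm up. The cap breaks if loaded on the can by more than 40 N in all (pressing, twisting against the catch, pulling while locked); pressing with 10 to 18 N is right.
- neck (a point): Centre of the top of the brass neck, 48 mm across, 130 mm above the table, hidden under the cap. The catch in it lets go when the cap is 3 to 14 mm below its locked height, and the hard bottom lies 2 mm below that. This depth differs each time and cannot be seen, only felt: the push rises suddenly above the spring's 7 to 11 N.
- mark (a point): One of two red marks on the can's shoulder, 38 mm from its axis, at 70 degrees counter-clockwise from can x; the other is straight across the axis. The wing points along the marks when the cap is free.
- tray: Loose square aluminium tray, 140 x 140 mm, 18 mm high, walls and floor 5 mm thick, open on top, about 0.5 kg. Origin at the centre of its underside; empty at the start.
- brush_jar: Green glass jar with brushes, 68 mm across, 85 mm high, the brushes up to about 165 mm; origin at the centre of its underside. Leave alone.
- medium: Small amber bottle with a black cap, 44 mm across, 95 mm high; origin at the centre of its underside. Leave alone.
- paint_pot: Yellow paint pot with a white lid, 48 mm across, 50 mm high; origin at the centre of its underside. Leave alone.
There are look-alikes about, which are no part of the job. What is meant by the tray is not brown, and is the larger of those in its own colour.

How it is judged:
By the outcome, as a careful person would: the job done as asked, in the order asked, and still so for the second after the job is handed in, with the robot touching nothing.
It also fails if it takes over 58 s, if anything falls off the work surface, if the arm or the gripper's body presses on something with over 40 N, if the wrist force passes 120 N, or if a joint passes its speed limit or range.

### The arm

A 7-joint arm with a two-finger parallel gripper is mounted at the origin on the work surface. World frame = base frame: x ahead of the robot, y to its left, z up, the work surface at z = 0. Lengths are in m, angles in rad, forces in N, time in s.
With the tool pointing down it reaches from about 0.4 to 0.875 m from the base axis. Payload 6.5 kg.
Tool frame: the origin (TCP) lies at the very end of the fingers, on their centre line; the grasp point (between the pads) lies 19 mm behind it (ctrl.grip_depth is the distance from the TCP to the grasp point, in m); z points along the fingers, y is the line along which they close (so a half turn about z gives the same grasp; the last joint's range is limited). The gripper opens to 85 mm and grips with 20 to 120 N. Pads are 22 mm wide; open, the fingers measure 114 mm over their backs; the gripper's body (76 mm by 85 mm) begins 54 mm behind the grasp point. The pads swing forward as they close: fully open they stand 13 mm farther back than shut.
Start: joints at [1.261, 0.536, -0.004, 1.538, 0.003, 1.067, -0.071], TCP at [0.157, -0.631, 0.231] pointing down, gripper open.
Joint ranges: [-2.7, 2.7], [-0.37, 2.16], [-1.27, 1.26], [0.24, 2.4], [-1.31, 4.45], [0.19, 1.91], [-2.76, 2.76]. Speed limits (rad/s): [2.39, 2.39, 3.14, 3.14, 3.14, 3.14, 3.14].

### API

Orientations are given as a 3x3 rotation matrix whose columns are the frame's x, y, z axes.
In Python, from rig import ctrl, eyes gives the robot as it stands.
- The arm moves only by the shell command python3 -m pendant 'ROWS' [OPENING] [FORCE]. ROWS is JSON, a list of rows, each a list of 2 entries, a list of its own where there are three numbers: the shift along the tool's x, y, z in cm, then the turn, a rotation vector about the tool's x, y, z in degrees. In form: [[[x, y, z], [wx, wy, wz]], ...]. A call has 1 to 20 rows; each row shifts and turns the commanded pose from where the row before left it, along the tool's axes as they then stand; what a row does not reach is not made up. A row lasts 1/10 s, in which the tool goes at most 50 mm and 8.59 degrees, less where a joint would pass 70% of its speed; a pose out of reach is approached as far as the arm can. A call is refused whole if a number of a shift passes 5 or a number of a turn 8.59, either way. A call with a gripper value outside its range is refused whole. OPENING is the closure, from -1 (fully open) to 1 (shut), set as the call begins (- or left out, the last holds). The fingers move at their own pace and stop on an object; FORCE is the grip in N (left out, the last holds). Time passes only in rows, so rows that do not move let the fingers close. It gives the time, the measured TCP pose, the force, the opening and the grip force at its end, in the units of the state.
- ctrl.sense(): the state, without advancing time (a new reading comes with each control period).
- eyes.camera(name): name is "scene" or "side" or "wrist"; returns the picture (384x512x3 uint8, red, green, blue); there is no depth.
- eyes.camera_params(name): a dict with "camera_matrix" (3x3 intrinsics, pixels), "R" (3x3) and "t" (3): a world point X has camera coordinates R X + t. Camera axes: x right, y down, z forward; pixel columns grow to the right and rows downward; lengths in m; the calibration is good to about 2 mm. A picture is of the moment at which its call begins: read the wrist's pose just before it. camera_params takes no time and is no camera call; for the wrist camera it gives the pose at the moment of the call.
- ctrl.sign_off(): hands the job in; it is judged then, once.
The state is a dict: "time": time; "qpos": joint angles; "dq": joint speeds; "effort": joint torques, N m; "tcp_pos": TCP position; "tcp_rot": TCP orientation; "ft_force": force on the tool from outside, world axes, zero at the start; "moment": the same for the moment, N m; "grip_width": finger opening in m; "gripper_force": force on a finger pad.
Only numpy, scipy, OpenCV 4.12 (cv2) and the standard library are available. Lean on these libraries where they do the work, as an engineer would, in place of code of your own. Each camera call takes 0.05 s, during which the arm holds its last target. There are 200 camera calls.

## Working session

There is one attempt and no reset: what is moved stays moved. The work goes in short steps, Python scripts to look and compute and a shell command to move; the robot and the scene stay as the last step left them, time stands still between calls to the robot, and variables do not carry over. Pictures are saved under pics/ and viewed, at most 10 in all, crops included, and the job is handed in when it is done.

```bash
ls; mkdir -p pics
python3 - <<'E'
from rig import ctrl, eyes
import cv2, numpy as np, json
s=ctrl.sense(); print({k:np.round(v,3).tolist() for k,v in s.items()}, ctrl.grip_depth)
for n in("scene","side"):
    im=eyes.camera(n); p=eyes.camera_params(n); cv2.imwrite(f"pics/{n}0.png",im[:,:,::-1])
    print(n,{k:np.round(v,3).tolist() for k,v in p.items()})
E
```

```text
pics
{'time': 0.0, 'qpos': [1.261, 0.537, -0.004, 1.539, 0.003, 1.067, -0.071], 'dq': [-0.001, -0.001, 0.0, 0.0, 0.001, -0.0, -0.0], 'effort': [-0.001, -58.342, 1.049, -25.91, 0.012, 0.01, 0.0], 'tcp_pos': [0.157, -0.63, 0.23], 'tcp_rot': [[0.97, 0.242, -0.001], [0.242, -0.97, 0.002], [-0.0, -0.002, -1.0]], 'ft_force': [0.94, -0.557, 0.158], 'moment': [-0.002, 0.022, 0.003], 'gripper_force': 0.0, 'grip_width': 0.086} 0.0187
scene {'camera_matrix': [[488.695, 0.0, 248.764], [0.0, 488.695, 200.609], [0.0, 0.0, 1.0]], 'R': [[0.062, 0.998, 0.015], [0.798, -0.041, -0.601], [-0.599, 0.049, -0.799]], 't': [-0.058, -0.34, 1.689]}
side {'camera_matrix': [[358.522, 0.0, 257.153], [0.0, 358.522, 195.315], [0.0, 0.0, 1.0]], 'R': [[0.949, -0.316, 0.014], [-0.219, -0.688, -0.692], [0.228, 0.654, -0.722]], 't': [-0.529, 0.229, 0.881]}
```

View pics/scene0.png

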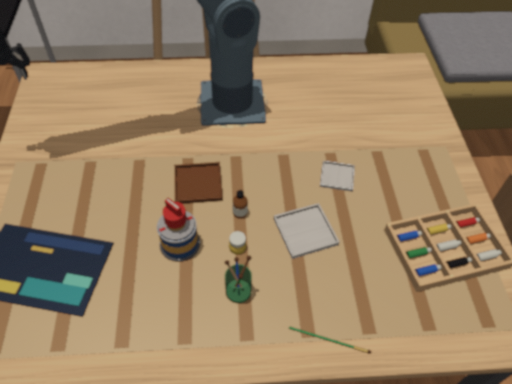

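View pics/side0.png

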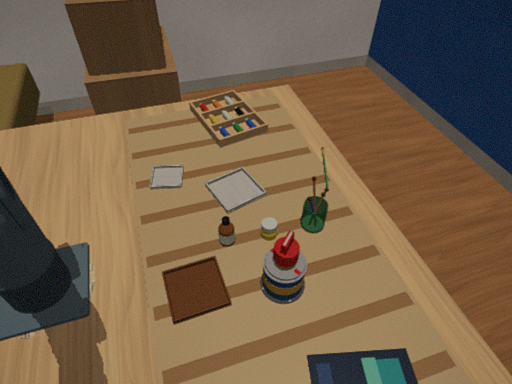

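The scene picture shows the can at (178,235) with the red cap at (175,215). Three trays could be meant: brown (198,183), small grey (337,176) and large grey (306,231). The large grey one fits, being not brown and the larger in its colour. I'll confirm it in a crop and measure.

```bash
cat > h.py <<'E'
import numpy as np, cv2
from rig import ctrl, eyes
def ray(p,uv):
    K=np.array(p["camera_matrix"]);R=np.array(p["R"]);t=np.array(p["t"])
    d=R.T@np.linalg.solve(K,[uv[0],uv[1],1.]); return -R.T@t, d/np.linalg.norm(d)
def plane(p,uv,z):
    c,d=ray(p,uv); return c+d*(z-c[2])/d[2]
def tri(rays):
    A=sum(np.eye(3)-np.outer(d,d) for c,d in rays); b=sum((np.eye(3)-np.outer(d,d))@c for c,d in rays)
    x=np.linalg.solve(A,b); return x,[np.linalg.norm(np.cross(x-c,d)) for c,d in rays]
def proj(p,X):
    q=np.array(p["camera_matrix"])@(np.array(p["R"])@X+np.array(p["t"])); return q[:2]/q[2]
def red(im):
    h=cv2.cvtColor(im,cv2.COLOR_RGB2HSV); return (((h[...,0]<6)|(h[...,0]>172))&(h[...,1]>150)&(h[...,2]>90)).astype(np.uint8)
E
python3 - <<'E'
from h import *
np.set_printoptions(precision=4,suppress=True)
B={"scene":((155,195,205,260),(265,195,350,265)),"side":((255,225,315,300),(195,160,275,220))}
tiles=[]
for n in B:
    im=cv2.imread(f"pics/{n}0.png")[:,:,::-1].copy(); p=eyes.camera_params(n)
    x0,y0,x1,y1=B[n][0]; tiles.append(cv2.resize(im[y0:y1,x0:x1],(390,int(390*(y1-y0)/(x1-x0))),interpolation=cv2.INTER_CUBIC)[:480])
    r=red(im); r[:y0]=0;r[y1:]=0;r[:,:x0]=0;r[:,x1:]=0
    k,l,st,ce=cv2.connectedComponentsWithStats(r); print(n,"red",[(s.tolist(),c.round(1).tolist()) for s,c in zip(st[1:],ce[1:]) if s[4]>3])
    hsv=cv2.cvtColor(im,cv2.COLOR_RGB2HSV)
    g=((hsv[...,1]<40)&(hsv[...,2]>120)).astype(np.uint8); k,l,st,ce=cv2.connectedComponentsWithStats(g)
    x0,y0,x1,y1=B[n][1]
    for i in range(1,k):
        if x0<ce[i][0]<x1 and y0<ce[i][1]<y1 and st[i][4]>200:
            c,_=cv2.findContours((l==i).astype(np.uint8),cv2.RETR_EXTERNAL,2)[:2]
            b=cv2.boxPoints(cv2.minAreaRect(c[0])); ap=cv2.approxPolyDP(cv2.convexHull(c[0]),6,True)[:,0]
            P=np.array([plane(p,q,.018)[:2] for q in ap]); print(n,"tray",ap.tolist(),P.tolist(),"mean",P.mean(0),"sides",np.linalg.norm(P-np.roll(P,1,0),axis=1))
h=max(t.shape[0] for t in tiles); out=np.zeros((h,790,3),np.uint8)
for i,t in enumerate(tiles): out[:t.shape[0],i*400:i*400+390]=t
cv2.imwrite("pics/crop.png",out[:,:,::-1])
im=cv2.imread("pics/scene0.png"); cv2.imwrite("pics/trays.png",cv2.resize(im[150:270,165:365],(800,480),interpolation=cv2.INTER_CUBIC))
E
```

```text
scene red [([163, 201, 22, 24, 339], [173.4, 212.7]), ([186, 217, 5, 2, 6], [188.3, 217.8])]
scene tray [[318, 205], [337, 242], [292, 256], [275, 216]] [[0.4665954197148938, 0.2283998244959619], [0.5938047789112041, 0.26175733432362686], [0.63098779381322, 0.13400253450797417], [0.4987061239052858, 0.10100901303516588]] mean [0.5475 0.1813] sides [0.1314 0.1315 0.1331 0.1363]
side red [([271, 231, 28, 28, 381], [286.5, 247.3]), ([294, 269, 7, 5, 19], [296.9, 271.2])]
side tray [[264, 192], [227, 209], [206, 183], [242, 171]] [[0.6232981105621096, 0.13060444673412086], [0.49764286128540863, 0.09789137944821225], [0.4635866085552252, 0.22268701374744315], [0.586672847381089, 0.2419471765447473]] mean [0.5428 0.1733] sides [0.1172 0.1298 0.1294 0.1246]
```

View pics/crop.png

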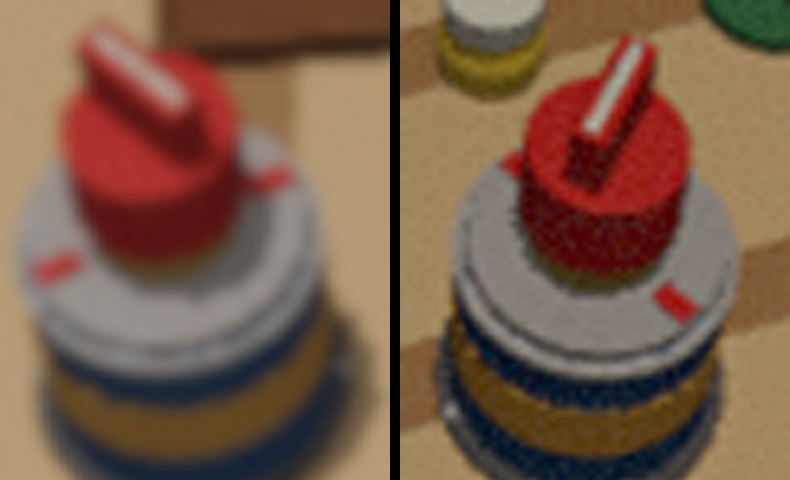

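View pics/trays.png

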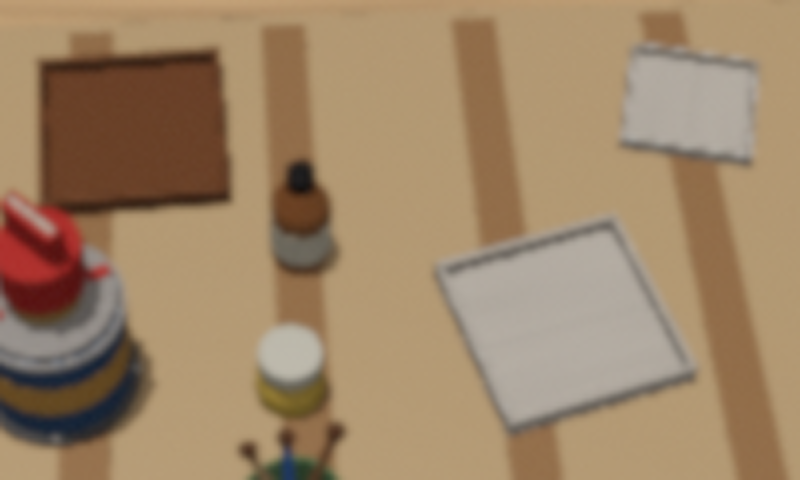

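The enlarged crop confirms the large grey tray. The wing's white line runs from scene (168,199) to (179,208), and its two ends in the side view are at (291,232) and (284,245). I'll triangulate these.

Run:
```python
from h import *
np.set_printoptions(precision=4,suppress=True)
P={n:eyes.camera_params(n) for n in("scene","side")}
# scene end A upper-left (small x, small y)
sc=np.array([[167.5,199.2],[178.4,207.9]])-.4; si=np.array([[291.2,231.9],[284.5,245.]])-.4
for a in sc: print("sc",plane(P["scene"],a,.187))
for a in si: print("si",plane(P["side"],a,.187))
x,e=tri([ray(P["scene"],sc.mean(0)),ray(P["side"],si.mean(0))]); print("wing",x,e)
m=[plane(P["scene"],q,.1) for q in([162.1,229],[189.5,217.7])]; print("marks",m,np.mean(m,0)); print(plane(P["side"],(297.1,271.1),.1))
d=m[0]-m[1]; print("mark ang",np.degrees(np.arctan2(d[1],d[0])))
for q in sc,: w=plane(P["scene"],q[1],.187)-plane(P["scene"],q[0],.187); print("wing ang scene",np.degrees(np.arctan2(w[1],w[0])),np.linalg.norm(w))
w=plane(P["side"],si[1],.187)-plane(P["side"],si[0],.187); print("side",np.degrees(np.arctan2(w[1],w[0])),np.linalg.norm(w))
print("bottle", plane(P["scene"],(240,212),.0),"pot",plane(P["scene"],(237,237),.05),"jar",plane(P["scene"],(239,293),0))
```

```text
sc [ 0.5514 -0.1801  0.187 ]
sc [ 0.5794 -0.1528  0.187 ]
si [ 0.5806 -0.1547  0.187 ]
si [ 0.554  -0.1827  0.187 ]
wing [ 0.5665 -0.1674  0.1868] [np.float64(0.0014339186619233455), np.float64(0.0014339186619232666)]
marks [array([ 0.5814, -0.202 ,  0.1   ]), array([ 0.5498, -0.1324,  0.1   ])] [ 0.5656 -0.1672  0.1   ]
[ 0.5839 -0.2029  0.1   ]
mark ang -65.50518063921992
wing ang scene 44.3907851395998 0.03905322734716799
side -133.52594427683326 0.03857739471359468
bottle [0.4668 0.0036 0.    ] pot [ 0.5838 -0.0104  0.05  ] jar [ 0.7223 -0.0121  0.    ]
```

```bash
python3 -m pendant '[[[2.55,-1.75,-0.4],[0,0,0]],[[2.55,-1.75,-0.4],[0,0,0]],[[2.55,-1.75,-0.4],[0,0,0]],[[2.55,-1.75,-0.4],[0,0,0]],[[2.55,-1.75,-0.4],[0,0,0]],[[2.55,-1.75,-0.4],[0,0,0]],[[2.55,-1.75,-0.4],[0,0,0]],[[2.55,-1.75,-0.4],[0,0,0]],[[2.55,-1.75,-0.4],[0,0,0]],[[2.55,-1.75,-0.4],[0,0,0]],[[2.55,-1.75,-0.4],[0,0,0]],[[2.55,-1.75,-0.4],[0,0,0]],[[2.55,-1.75,-0.4],[0,0,0]],[[2.55,-1.75,-0.4],[0,0,0]],[[2.55,-1.75,-0.4],[0,0,0]],[[2.55,-1.75,-0.4],[0,0,0]],[[2.55,-1.75,-0.4],[0,0,0]],[[2.55,-1.75,-0.4],[0,0,0]],[[2.55,-1.75,-0.4],[0,0,0]],[[2.55,-1.75,-0.4],[0,0,0]]]' -1 60
python3 -m pendant '[[[0,0,0],[0,0,-6.2]],[[0,0,0],[0,0,-6.2]],[[0,0,0],[0,0,-6.2]],[[0,0,0],[0,0,-6.2]],[[0,0,0],[0,0,-6.2]],[[0,0,0],[0,0,0]],[[0,0,0],[0,0,0]]]'
python3 - <<'E'
from h import *
np.set_printoptions(precision=4,suppress=True)
s=ctrl.sense(); p=eyes.camera_params("wrist"); im=eyes.camera("wrist"); cv2.imwrite("pics/w1.png",im[:,:,::-1])
print(s["tcp_pos"],s["tcp_rot"],s["ft_force"],s["qpos"]); print(p)
print("wing proj",proj(p,np.array([.5662,-.1674,.187])),"tcp axis",proj(p,s["tcp_pos"]))
hsv=cv2.cvtColor(im,cv2.COLOR_RGB2HSV); r=cv2.morphologyEx(red(im),cv2.MORPH_CLOSE,np.ones((15,15)))
w=((hsv[...,1]<70)&(hsv[...,2]>150)).astype(np.uint8)
k,l,st,ce=cv2.connectedComponentsWithStats(w)
for i in range(1,k):
    if st[i][4]>60: 
        c=cv2.findContours((l==i).astype(np.uint8),0,2)[0][0]; R=cv2.minAreaRect(c)
        b=cv2.boxPoints(R); P=np.array([plane(p,q,.187)[:2] for q in b]); print(st[i],R,plane(p,R[0],.187),P)
E
```

```text
time: 2.1
tcp_pos: [0.5677, -0.167, 0.3111]
tcp_rot: [[0.97, 0.241, -0.001], [0.241, -0.97, 0.0], [-0.001, -0.0, -1.0]]
ft_force: [0.6, 0.0, -0.1]
grip_width: 0.0853
gripper_force: 0.0
time: 2.8
tcp_pos: [0.5671, -0.1681, 0.311]
tcp_rot: [[0.71, 0.705, -0.001], [0.705, -0.71, 0.0], [-0.0, -0.001, -1.0]]
ft_force: [-0.3, -0.3, 0.5]
grip_width: 0.0854
gripper_force: 0.0
[ 0.5671 -0.1681  0.311 ] [[ 0.7096  0.7046 -0.0006]
 [ 0.7046 -0.7096  0.0002]
 [-0.0003 -0.0006 -1.    ]] [-0.3402 -0.2557  0.4626] [ 0.4702  0.3866 -0.3451  1.5912  0.1378  1.1886 -0.6919]
{'camera_matrix': array([[311.2992,   0.    , 253.6957],
       [  0.    , 311.2992, 190.0629],
       [  0.    ,   0.    ,   1.    ]]), 'R': array([[ 0.7038, -0.7104, -0.0019],
       [-0.6711, -0.6659,  0.3259],
       [-0.2328, -0.2281, -0.9454]]), 't': array([-0.519 ,  0.201 ,  0.5498])}
wing proj [251.5907 182.7196] tcp axis [251.706  254.6429]
[   0    0   80   40 1645] ((39.5, 19.5), (39.0, 79.0), 90.0) [0.5453 0.039  0.187 ] [[0.5357 0.0671]
 [0.5774 0.025 ]
 [0.5552 0.0098]
 [0.512  0.0535]]
[ 153   27   37   40 1131] ((170.50001525878906, 45.99999237060547), (38.890872955322266, 36.06244659423828), 45.0) [ 0.6013 -0.0438  0.187 ] [[ 0.5873 -0.0287]
 [ 0.615  -0.0314]
 [ 0.6154 -0.059 ]
 [ 0.587  -0.0568]]
[271 138  26  57 655] ((283.5, 166.0), (25.0, 56.0), 0.0) [ 0.597  -0.1765  0.187 ] [[ 0.571  -0.1875]
 [ 0.6065 -0.151 ]
 [ 0.6215 -0.1662]
 [ 0.587  -0.2036]]
[210 153  26  42 395] ((221.338623046875, 174.60963439941406), (44.74156951904297, 15.769368171691895), 74.24882507324219) [ 0.5526 -0.143   0.187 ] [[ 0.5571 -0.1226]
 [ 0.5692 -0.1294]
 [ 0.5479 -0.1642]
 [ 0.5351 -0.1573]]
[251 161   4  42 168] ((252.5, 181.49998474121094), (40.99999237060547, 2.999999523162842), 90.0) [ 0.5676 -0.1672  0.187 ] [[ 0.5801 -0.153 ]
 [ 0.5819 -0.1549]
 [ 0.5546 -0.182 ]
 [ 0.5526 -0.18  ]]
```

View pics/w1.png

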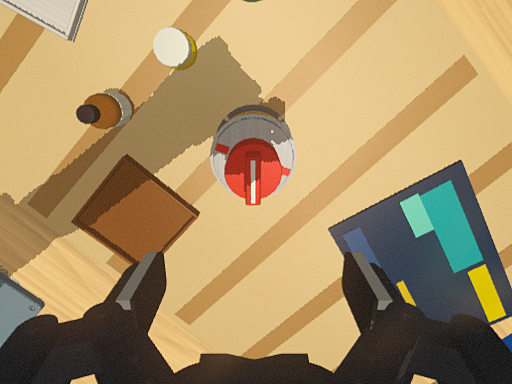

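The wrist picture shows the white line centred at (252,181) and vertical, so the tool is aligned with the wing. That gives a centre of (0.567,-0.167), which agrees with the triangulation. Next I descend and grip.

```bash
python3 -m pendant '[[[0.06,-0.06,1],[0,0,0]],[[0,0,2],[0,0,0]],[[0,0,2],[0,0,0]],[[0,0,2],[0,0,0]],[[0,0,2],[0,0,0]],[[0,0,2],[0,0,0]],[[0,0,1.5],[0,0,0]],[[0,0,1],[0,0,0]],[[0,0,0.7],[0,0,0]],[[0,0,0.5],[0,0,0]],[[0,0,0.2],[0,0,0]],[[0,0,0],[0,0,0]],[[0,0,0],[0,0,0]]]' -1 60
python3 -m pendant '[[[0,0,0],[0,0,0]],[[0,0,0],[0,0,0]],[[0,0,0],[0,0,0]],[[0,0,0],[0,0,0]],[[0,0,0],[0,0,0]],[[0,0,0],[0,0,0]],[[0,0,0],[0,0,0]],[[0,0,0],[0,0,0]]]' 1 60
```

```text
time: 4.15
tcp_pos: [0.5677, -0.1672, 0.1628]
tcp_rot: [[0.707, 0.707, 0.001], [0.707, -0.707, -0.0], [0.0, 0.001, -1.0]]
ft_force: [-0.1, 0.4, -0.6]
grip_width: 0.0852
gripper_force: 0.0
time: 4.95
tcp_pos: [0.5673, -0.1671, 0.1625]
tcp_rot: [[0.707, 0.707, -0.0], [0.707, -0.707, -0.0], [-0.0, -0.0, -1.0]]
ft_force: [-0.7, 0.3, 3.4]
grip_width: 0.0128
gripper_force: 60.8
```

```bash
for i in 1 2 3; do python3 -m pendant '[[[0,0,0.1],[0,0,0]],[[0,0,0],[0,0,0]]]' | grep -E "tcp_pos|ft_f"; done
```

```text
tcp_pos: [0.5674, -0.1671, 0.1614]
ft_force: [-1.4, 1.1, 4.8]
tcp_pos: [0.5674, -0.1671, 0.1604]
ft_force: [-1.3, 0.4, 5.5]
tcp_pos: [0.5674, -0.1671, 0.1594]
ft_force: [-2.0, 0.8, 5.8]
```

```bash
for i in 1 2; do python3 -m pendant '[[[0,0,0.1],[0,0,0]],[[0,0,0],[0,0,0]]]' | grep -E "tcp_pos|ft_f"; done
```

```text
tcp_pos: [0.5674, -0.1671, 0.1585]
ft_force: [-1.2, 0.8, 4.5]
tcp_pos: [0.5674, -0.1671, 0.1575]
ft_force: [-1.7, 1.1, 6.7]
```

```bash
python3 -m pendant '[[[0,0,0.1],[0,0,0]],[[0,0,0],[0,0,0]]]' | grep -E "tcp_pos|ft_f"
```

```text
tcp_pos: [0.5674, -0.1671, 0.1565]
ft_force: [-1.4, 0.9, 7.0]
```

```bash
python3 -m pendant '[[[0,0,0.1],[0,0,0]],[[0,0,0],[0,0,0]]]' | grep -E "tcp_pos|ft_f"
```

```text
tcp_pos: [0.5674, -0.1671, 0.1556]
ft_force: [-3.2, 1.1, 7.3]
```

```bash
python3 -m pendant '[[[0,0,0.1],[0,0,0]],[[0,0,0],[0,0,0]]]' | grep -E "tcp_pos|ft_f"
```

```text
tcp_pos: [0.5674, -0.1671, 0.1546]
ft_force: [-2.4, 0.8, 7.0]
```

```bash
python3 -m pendant '[[[0,0,0.1],[0,0,0]],[[0,0,0],[0,0,0]]]' | grep -E "tcp_pos|ft_f"
```

```text
tcp_pos: [0.5674, -0.1671, 0.1536]
ft_force: [-2.9, 0.5, 7.7]
```

```bash
python3 -m pendant '[[[0,0,0.1],[0,0,0]],[[0,0,0],[0,0,0]]]' | grep -E "tcp_pos|ft_f"
```

```text
tcp_pos: [0.5674, -0.1671, 0.1527]
ft_force: [-2.4, 0.8, 7.6]
```

```bash
python3 -m pendant '[[[0,0,0.1],[0,0,0]],[[0,0,0],[0,0,0]]]' | grep -E "tcp_pos|ft_f"
```

```text
tcp_pos: [0.5674, -0.1671, 0.1518]
ft_force: [-3.0, 0.4, 8.3]
```

```bash
python3 -m pendant '[[[0,0,0.1],[0,0,0]],[[0,0,0],[0,0,0]]]' | grep -E "tcp_pos|ft_f"
```

```text
tcp_pos: [0.5675, -0.1671, 0.1516]
ft_force: [-5.8, 0.3, 15.5]
```

```bash
python3 -m pendant '[[[0,0,0.1],[0,0,0]],[[0,0,0],[0,0,0]]]' | grep -E "tcp_pos|ft_f"
```

```text
tcp_pos: [0.5676, -0.1672, 0.1516]
ft_force: [-7.3, 1.2, 21.8]
```

The hard bottom is at about z = 0.1516, 11 mm down. I'll ease to about 15 N and start the twist.

```bash
python3 -m pendant '[[[0,0,-0.09],[0,0,0]],[[0,0,0],[0,0,0]],[[0,0,0],[0,0,-1.5]],[[0,0,0],[0,0,-1.5]],[[0,0,0],[0,0,-1.5]],[[0,0,0],[0,0,-1.5]],[[0,0,0],[0,0,0]]]'; python3 -c "
from rig import ctrl; s=ctrl.sense(); print(s['moment'])"
```

```text
time: 8.25
tcp_pos: [0.5682, -0.1673, 0.1516]
tcp_rot: [[0.629, 0.777, 0.002], [0.777, -0.629, -0.001], [0.001, 0.002, -1.0]]
ft_force: [-1.5, 1.0, 12.9]
grip_width: 0.0128
gripper_force: 62.3
[ 0.19682942  0.87256455 -0.01083575]
```

```bash
python3 -m pendant '[[[0,0,0],[0,0,-3]],[[0,0,0],[0,0,-4]],[[0,0,0],[0,0,-4]],[[0,0,0],[0,0,-4]],[[0,0,0],[0,0,-4]],[[0,0,0],[0,0,-4]],[[0,0,0],[0,0,-4]],[[0,0,0],[0,0,-3]],[[0,0,0],[0,0,0]]]'; python3 -c "
from rig import ctrl; s=ctrl.sense(); print(s['moment'],s['qpos'])"
```

```text
time: 9.15
tcp_pos: [0.569, -0.1672, 0.1516]
tcp_rot: [[0.156, 0.988, 0.004], [0.988, -0.156, -0.0], [0.0, 0.004, -1.0]]
ft_force: [-0.8, 1.5, 10.4]
grip_width: 0.0128
gripper_force: 62.0
[0.16520605 0.22558324 0.01579805] [ 0.54919574  0.57924469 -0.4637519   1.74120796  0.3195039   0.89272992
 -0.20705219]
```

```bash
python3 -m pendant '[[[0,0,0.05],[0,0,-3]],[[0,0,0],[0,0,-4]],[[0,0,0],[0,0,-4]],[[0,0,0],[0,0,-4]],[[0,0,0],[0,0,-4]],[[0,0,0],[0,0,-4]],[[0,0,0],[0,0,-3]],[[0,0,0],[0,0,0]]]'; python3 -c "
from rig import ctrl; s=ctrl.sense(); print(s['moment'],s['qpos'])"
```

```text
time: 9.95
tcp_pos: [0.5692, -0.1678, 0.1516]
tcp_rot: [[-0.293, 0.956, 0.004], [0.956, 0.293, -0.001], [-0.002, 0.004, -1.0]]
ft_force: [-1.1, -1.2, 12.4]
grip_width: 0.0128
gripper_force: 62.4
[-0.08729201  0.37406938  0.0278338 ] [ 0.6233015   0.60297157 -0.569405    1.73632055  0.39691368  0.91484875
  0.18624163]
```

```bash
python3 -m pendant '[[[0,0,0],[0,0,-2]],[[0,0,0],[0,0,-2]],[[0,0,0],[0,0,-2]],[[0,0,0],[0,0,-2]],[[0,0,0],[0,0,0]],[[0,0,0],[0,0,0]]]'
python3 - <<'E'
from h import *
s=ctrl.sense(); print(s['moment'],np.degrees(np.arctan2(s['tcp_rot'][1][0],s['tcp_rot'][0][0])))
p=eyes.camera_params("wrist"); im=eyes.camera("wrist"); cv2.imwrite("pics/w2.png",cv2.resize(im[110:270,160:350],(760,640))[:600,:,::-1])
E
```

```text
time: 10.55
tcp_pos: [0.5688, -0.168, 0.1516]
tcp_rot: [[-0.421, 0.907, 0.003], [0.907, 0.421, -0.002], [-0.003, 0.002, -1.0]]
ft_force: [-2.7, -0.8, 14.7]
grip_width: 0.0128
gripper_force: 62.6
[-0.17032353  0.62229058 -0.0396096 ] 114.92090235282919
```

View pics/w2.png

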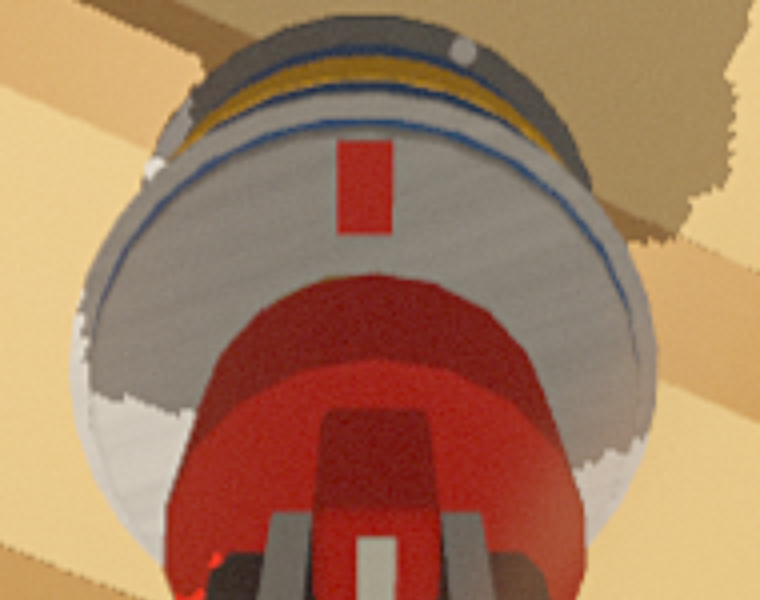

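The mark (365,187 in the crop) lines up with the wing and its white line (376,565), so the cap is at the free angle. I'll let it up gently while feeling for a pull.

```bash
python3 -m pendant '[[[0,0,-0.1],[0,0,0]],[[0,0,-0.15],[0,0,0]],[[0,0,-0.2],[0,0,0]],[[0,0,-0.2],[0,0,0]],[[0,0,-0.2],[0,0,0]],[[0,0,-0.2],[0,0,0]],[[0,0,-0.15],[0,0,0]],[[0,0,0],[0,0,0]]]'
```

```text
time: 11.4
tcp_pos: [0.5677, -0.1675, 0.162]
tcp_rot: [[-0.422, 0.907, 0.001], [0.907, 0.422, -0.0], [-0.001, 0.001, -1.0]]
ft_force: [2.2, -2.1, 3.8]
grip_width: 0.0127
gripper_force: 61.1
```

```bash
python3 -m pendant '[[[0,0,-0.1],[0,0,0]],[[0,0,-0.1],[0,0,0]],[[0,0,0],[0,0,0]]]'
```

```text
time: 11.7
tcp_pos: [0.5673, -0.167, 0.1637]
tcp_rot: [[-0.422, 0.906, 0.0], [0.906, 0.422, 0.0], [0.0, 0.0, -1.0]]
ft_force: [1.7, -2.3, 4.6]
grip_width: 0.0127
gripper_force: 61.1
```

```bash
python3 -m pendant '[[[0,0,-0.1],[0,0,0]],[[0,0,-0.1],[0,0,0]],[[0,0,-0.1],[0,0,0]],[[0,0,0],[0,0,0]]]'
```

```text
time: 12.1
tcp_pos: [0.5672, -0.1669, 0.1667]
tcp_rot: [[-0.422, 0.906, -0.0], [0.906, 0.422, 0.0], [0.0, -0.0, -1.0]]
ft_force: [1.3, -1.7, 2.6]
grip_width: 0.0126
gripper_force: 60.9
```

It's past its locked height (0.1625) and still sprung upward, so it's unlocked. I lift it clear.

```bash
python3 -m pendant '[[[0,0,-0.1],[0,0,0]],[[0,0,-0.1],[0,0,0]],[[0,0,-0.2],[0,0,0]],[[0,0,-0.2],[0,0,0]],[[0,0,-0.2],[0,0,0]],[[0,0,0],[0,0,0]]]'
```

```text
time: 12.7
tcp_pos: [0.5672, -0.167, 0.1747]
tcp_rot: [[-0.422, 0.906, -0.0], [0.906, 0.422, 0.0], [0.0, -0.0, -1.0]]
ft_force: [-0.6, 0.6, -0.6]
grip_width: 0.013
gripper_force: 60.3
```

```bash
python3 -m pendant '[[[0,0,-0.5],[0,0,0]],[[0,0,-1],[0,0,0]],[[0,0,-1.5],[0,0,0]],[[0,0,-1.5],[0,0,0]],[[0,0,-1.5],[0,0,0]],[[0,0,-1.5],[0,0,0]],[[0,0,-1.5],[0,0,0]],[[0,0,-1],[0,0,0]],[[0,0,-0.5],[0,0,0]],[[0,0,0],[0,0,0]]]'
python3 -m pendant '[[[0.8,0.32,0],[0,0,0]],[[1.5,0.59,0],[0,0,0]],[[2,0.79,0],[0,0,0]],[[2,0.79,0],[0,0,0]],[[2,0.79,0],[0,0,0]],[[2,0.79,0],[0,0,0]],[[2,0.79,0],[0,0,0]],[[2,0.79,0],[0,0,0]],[[2,0.79,0],[0,0,0]],[[2,0.79,0],[0,0,0]],[[2,0.79,0],[0,0,0]],[[2,0.79,0],[0,0,0]],[[2,0.79,0],[0,0,0]],[[2,0.79,0],[0,0,0]],[[2,0.79,0],[0,0,0]],[[2,0.79,0],[0,0,0]],[[1.2,0.47,0],[0,0,0]],[[0.7,0.28,0],[0,0,0]],[[0,0,0],[0,0,0]],[[0,0,0],[0,0,0]]]'
python3 - <<'E'
from h import *
s=ctrl.sense(); print(s['qpos'])
for n in ("scene","side","wrist"):
    im=eyes.camera(n); cv2.imwrite(f"pics/{n}3.png",im[:,:,::-1])
p=eyes.camera_params("wrist"); print(proj(p,np.array([.546,.179,.005])))
a=cv2.imread("pics/scene3.png")[130:330,130:390]; b=cv2.imread("pics/wrist3.png")
cv2.imwrite("pics/m3.png",np.hstack([cv2.resize(a,(390,300)),cv2.resize(b,(400,300))]))
E
```

```text
time: 13.7
tcp_pos: [0.5676, -0.1672, 0.2803]
tcp_rot: [[-0.422, 0.907, 0.001], [0.907, 0.422, -0.0], [-0.001, 0.001, -1.0]]
ft_force: [0.3, 0.8, -1.3]
grip_width: 0.0129
gripper_force: 60.3
time: 15.7
tcp_pos: [0.5468, 0.1776, 0.2794]
tcp_rot: [[-0.421, 0.907, -0.0], [0.907, 0.421, -0.001], [-0.001, -0.001, -1.0]]
ft_force: [0.2, -0.1, -1.8]
grip_width: 0.0127
gripper_force: 60.3
[ 0.16191133  0.46130028 -0.75045044  1.6571059   0.33832075  1.15838626
 -0.23916456]
[253.07982938 146.49996711]
```

View pics/m3.png

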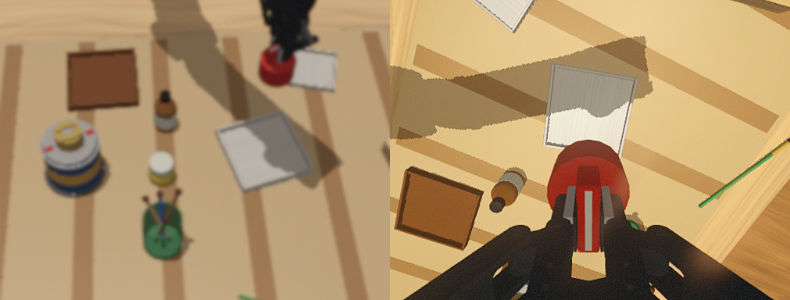

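The scene part of the picture shows the neck bare and the other objects where they stood. In the wrist part the large tray is centred near (590,110), in line with the projected target. I lower the cap.

```bash
python3 -m pendant '[[[0,0,1],[0,0,0]],[[0,0,2],[0,0,0]],[[0,0,2],[0,0,0]],[[0,0,2],[0,0,0]],[[0,0,2],[0,0,0]],[[0,0,2],[0,0,0]],[[0,0,2],[0,0,0]],[[0,0,2],[0,0,0]],[[0,0,2],[0,0,0]],[[0,0,2],[0,0,0]],[[0,0,1.5],[0,0,0]],[[0,0,0.8],[0,0,0]],[[0,0,0.5],[0,0,0]],[[0,0,0.2],[0,0,0]],[[0,0,0],[0,0,0]],[[0,0,0],[0,0,0]]]'
python3 -m pendant '[[[0,0,0.1],[0,0,0]],[[0,0,0.1],[0,0,0]],[[0,0,0.1],[0,0,0]],[[0,0,0.1],[0,0,0]],[[0,0,0.1],[0,0,0]],[[0,0,0],[0,0,0]]]'
```

```text
time: 17.45
tcp_pos: [0.5472, 0.1786, 0.0603]
tcp_rot: [[-0.422, 0.907, 0.001], [0.907, 0.422, 0.0], [-0.0, 0.001, -1.0]]
ft_force: [0.3, -0.1, 0.1]
grip_width: 0.0126
gripper_force: 60.3
time: 18.05
tcp_pos: [0.5466, 0.1784, 0.0545]
tcp_rot: [[-0.422, 0.906, -0.0], [0.906, 0.422, -0.0], [0.0, -0.0, -1.0]]
ft_force: [-0.2, 0.1, -0.8]
grip_width: 0.0132
gripper_force: 60.3
```

```bash
python3 -m pendant '[[[0,0,0.1],[0,0,0]],[[0,0,0.1],[0,0,0]],[[0,0,0.1],[0,0,0]],[[0,0,0.1],[0,0,0]],[[0,0,0],[0,0,0]]]'|grep -E "pos|ft_f"
```

```text
tcp_pos: [0.5466, 0.1784, 0.0505]
ft_force: [0.2, -0.6, -1.0]
```

```bash
python3 -m pendant '[[[0,0,0.05],[0,0,0]],[[0,0,0.05],[0,0,0]],[[0,0,0],[0,0,0]]]'|grep -E "pos|ft_f"
```

```text
tcp_pos: [0.5466, 0.1784, 0.0496]
ft_force: [0.2, 0.6, -0.8]
```

```bash
python3 -m pendant '[[[0,0,0.05],[0,0,0]],[[0,0,0],[0,0,0]]]'|grep -E "pos|ft_f"
```

```text
tcp_pos: [0.5467, 0.1784, 0.0491]
ft_force: [-0.3, -0.2, -0.9]
```

```bash
python3 -m pendant '[[[0,0,0.05],[0,0,0]],[[0,0,0],[0,0,0]]]'|grep -E "pos|ft_f"
```

```text
tcp_pos: [0.5466, 0.1784, 0.0486]
ft_force: [0.1, -0.4, -1.0]
```

```bash
python3 -m pendant '[[[0,0,0.05],[0,0,0]],[[0,0,0],[0,0,0]]]'|grep -E "pos|ft_f"
```

```text
tcp_pos: [0.5467, 0.1785, 0.0485]
ft_force: [-1.0, -0.8, 3.2]
```

```bash
python3 -m pendant '[[[0,0,0.05],[0,0,0]],[[0,0,0],[0,0,0]]]'|grep -E "pos|ft_f"
```

```text
tcp_pos: [0.5467, 0.1785, 0.0485]
ft_force: [-3.4, -2.3, 9.2]
```

Contact came at z = 0.0485, as predicted. I ease off, release and rise.

```bash
python3 -m pendant '[[[0,0,-0.06],[0,0,0]],[[0,0,0],[0,0,0]],[[0,0,0],[0,0,0]]]'|grep -E "pos|ft_f"
python3 -m pendant '[[[0,0,0],[0,0,0]],[[0,0,0],[0,0,0]],[[0,0,0],[0,0,0]],[[0,0,0],[0,0,0]],[[0,0,0],[0,0,0]],[[0,0,0],[0,0,0]],[[0,0,0],[0,0,0]],[[0,0,0],[0,0,0]]]' -1
python3 -m pendant '[[[0,0,-0.5],[0,0,0]],[[0,0,-1],[0,0,0]],[[0,0,-2],[0,0,0]],[[0,0,-2],[0,0,0]],[[0,0,-2],[0,0,0]],[[0,0,-2],[0,0,0]],[[0,0,-2],[0,0,0]],[[0,0,-2],[0,0,0]],[[0,0,-1.5],[0,0,0]],[[0,0,-0.5],[0,0,0]],[[0,0,0],[0,0,0]],[[0,0,0],[0,0,0]]]'
python3 - <<'E'
import cv2,numpy as np
from rig import eyes
a,b=[cv2.cvtColor(eyes.camera(n),cv2.COLOR_RGB2BGR) for n in("side","wrist")]
cv2.imwrite("pics/m4.png",np.hstack([cv2.resize(a[140:320,140:380],(400,300)),cv2.resize(b,(400,300))]))
E
```

```text
tcp_pos: [0.5468, 0.1785, 0.0485]
ft_force: [-1.1, -2.0, 5.1]
time: 20.75
tcp_pos: [0.5467, 0.1785, 0.0483]
tcp_rot: [[-0.422, 0.907, -0.0], [0.907, 0.422, 0.0], [0.0, 0.0, -1.0]]
ft_force: [0.3, 0.3, 0.7]
grip_width: 0.0854
gripper_force: 0.0
time: 21.95
tcp_pos: [0.5462, 0.1781, 0.2025]
tcp_rot: [[-0.422, 0.907, -0.001], [0.907, 0.422, -0.001], [0.0, -0.001, -1.0]]
ft_force: [-0.9, -0.3, -0.4]
grip_width: 0.0852
gripper_force: 0.0
```

View pics/m4.png

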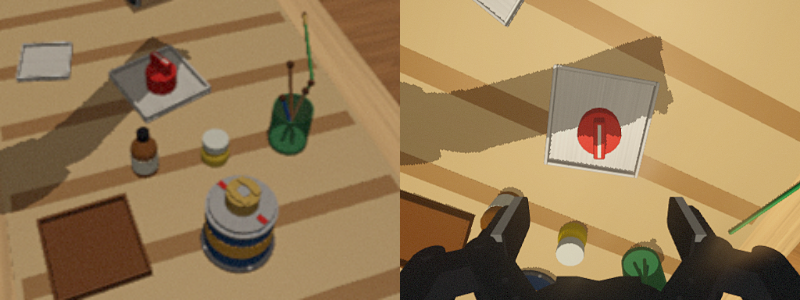

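The cap stands upright, wing up, in the middle of the large tray ((160,72) in the side part, (600,135) in the wrist part). The gripper is clear of it and the other things are where they stood.

```bash
python3 -c "
from rig import ctrl; print(ctrl.sign_off())"
```

```text
the job is handed in; nothing more can be done
None
```

The can is open, the cap stands upright, wing up, in the large aluminium tray, and I handed the job in at about 22 s; my push on the cap briefly reached 21.8 N while I was finding the hard bottom (above the advised 18 N, well under the 40 N limit).

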